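# Tighten the round board clamp, a quarter turn at each wing nut

## Robot

A 6-joint arm with a two-finger parallel gripper is mounted at the origin on a cart in front of the work surface, level with it; the furniture and walls round the work are solid. World frame = base frame: x ahead of the robot, y to its left, z up, the work surface at z = 0. Lengths are in m, angles in degrees, forces in N, time in s.
With the tool pointing down it reaches from about 0.25 to 0.725 m from the base axis. Payload 9.7 kg.
Tool frame: the origin (TCP) lies midway between the tips of the shut fingers; the grasp point (between the pads) lies 19 mm behind it (bot.hold_point_z is the distance from the TCP to the grasp point, in m); z points along the fingers, y is the line along which they close (so a half turn about z gives the same grasp; the last joint's range is limited). The gripper opens to 85 mm and grips with 20 to 120 N. Pads are 22 mm wide; open, the fingers measure 114 mm over their backs; the gripper's body (76 mm by 85 mm) begins 54 mm behind the grasp point. The pads swing forward as they close: fully open they stand 13 mm farther back than shut.
Start: joints at [-66.807, 4.979, 10.078, 95.1, 0, 90], TCP at [0.217, -0.506, 0.231] pointing down, gripper open.
Joint ranges: [-179.16, 179.16], [-48.56, 103.87], [-65.8, 70.77], [-126.05, 130.52], [-82.76, 87.17], [-180, 180]. Speed limits (degrees/s): [127.2, 127.2, 147.25, 180, 180, 180].

## Interface

Orientations are given as [roll, pitch, yaw] about the fixed x, y, z axes, in that order (R = Rz(yaw) Ry(pitch) Rx(roll)).
In Python, from workcell import bot gives the robot as it stands.
- The arm moves only by the tool play_rows, never from a script. Its argument "steps" is a list that holds one entry, the list of rows, each a list of 4 numbers: the shift along the tool's x, y, z in m, then the turn about the tool's z in rad. In form: [[[tx, ty, tz, yaw], ...]]. A call has exactly 5 rows; each row shifts and turns the commanded pose from where the row before left it, along the tool's axes as they then stand; what a row does not reach is not made up. A row lasts 1/12 s, in which the tool goes at most 41.7 mm and 7.16 degrees, less where a joint would pass 70% of its speed; a pose out of reach is approached as far as the arm can. A call is refused whole if a number of a shift passes 0.0417 or a number of a turn 0.125, either way. A call with a gripper value outside its range is refused whole. "gripper" is the finger opening in m, from 0 to 0.0854, set as the call begins (left out, the last holds). The fingers move at their own pace and stop on an object; "squeeze" is the grip in N (left out, the last holds). Time passes only in rows, so rows that do not move let the fingers close, or fill a call up. It gives the time, the measured TCP pose, the force, the opening and the grip force at its end, in the units of the state.
- bot.get_obs(): the state, without advancing time (a new reading comes with each control period).
- bot.camera(name): name is "scene" or "top" or "wrist"; returns a dict with "img" (384x512x3 uint8, blue, green, red), "vfov" (degrees; the focal length in pixels is half the picture's height over the tangent of half this angle, whatever the lens; pixels are square), "cx", "cy" (the principal point, pixels), "xyz" and "attitude" of the camera in the world. Camera axes: x right, y down, z forward; pixel columns grow to the right and rows downward; lengths in m; the calibration is good to about 2 mm. A picture is of the moment at which its call begins. There is no depth.
- bot.job_done(): hands the job in; it is judged then, once.
The state is a dict: "time": time; "q": joint angles; "qd": joint speeds; "joint_efforts": joint torques, N m; "ee_pos": TCP position; "tcp_rot": TCP orientation; "wrist_force": force on the tool from outside, world axes, zero at the start; "torque": the same for the moment, N m; "opening": finger opening in m; "grasp_force": force on a finger pad.
Only numpy, scipy, OpenCV 4.12 (cv2) and the standard library are available. Lean on these libraries where they do the work, as an engineer would, in place of code of your own. Each camera call takes 0.05 s, during which the arm holds its last target. There are 200 camera calls.

## Task

A primed round board sits in a round wooden clamp with three wing nuts on its rim, two of them still loose with their wings lying along the rim. Starting at the steel handle and going clockwise round the rim as seen from above, give the first nut one quarter turn clockwise so that its wings point to the board's centre, then do the same to the second. Leave the third nut, already tight and pointing to the centre, as it is.

Things in the scene. Friction and masses are not known exactly. Their poses are not given: they have to be found in the camera images.
- clamp: Round wooden clamp fixed on the table, 250 mm across, rim 20 mm high, white board inside. Origin: centre of its underside, on the table; z up. A dark U-shaped handle, 16 mm high, points to its own -x up to 169 mm from the centre. Three wing nuts stand on the rim, upright axes 105 mm from the centre, at +120 (nut_1), 0 (nut_2), -120 degrees (nut_3) from its x axis, counter-clockwise positive.
- nut_1 (a joint): First nut clockwise from the handle; rad, growing clockwise from above. 0: wings along the rim, square to the line to the centre; 1.57: wings point to the centre. Starts within 0.15 of 0. Wings: one upright flat blade on the nut's axis, 10 mm thick, 50 mm long, 38 to 64 mm above the table; claw under it 24 mm high. Friction 0.06 N m, stays where left, does not rise; stops only at -0.3 and 2.6.
- nut_2 (a joint): Second nut clockwise from the handle, on the far side of the rim from it (opposite the handle). Same shape, size, heights, friction and joint values as nut_1. Starts within 0.15 of 0.
- nut_3 (a joint): Third nut clockwise from the handle, same shape, size and joint values as nut_1. Already tight: starts within 0.1 of 1.57 and must stay so. (Room: bottles and pots stand up to about 0.35 m high on the side table to the right, y below -0.3: leave it upwards first.)

How it is judged (in metres and radians):
On the way, in this order (a step that is already met when the one before it is completed fails the run):
1. the first nut has had its quarter turn while the second is still loose (value of joint nut_1 between 1.27 and 1.87 rad and value of joint nut_2 below 0.5 rad), for 0.2 s.
2. the second nut has had its quarter turn (value of joint nut_2 between 1.27 and 1.87 rad), for 0.2 s.
At the end, for the whole second after the job is handed in: The wings of all three nuts point to the centre of the board within 17 degrees (joint values 1.27 to 1.87): the first and then the second nut each turned a quarter turn clockwise, the third left tight (all of step 2 and value of joint nut_1 between 1.27 and 1.87 rad and value of joint nut_3 between 1.27 and 1.87 rad); the robot touches nothing.
It fails at once if the third nut, already tight, is turned away from its place (value of joint nut_3 below 1.2 rad or value of joint nut_3 above 1.94 rad).
It also fails if it takes over 48 s, if anything falls off the work surface, if the arm or the gripper's body presses on something with over 40 N, if the wrist force passes 120 N, or if a joint passes its speed limit or range.

## Working session

There is one attempt and no reset: what is moved stays moved. The work goes in short steps, Python scripts to look and compute and a tool call to move; the robot and the scene stay as the last step left them, time stands still between calls to the robot, and variables do not carry over. Pictures are saved under pics/ and viewed, at most 10 in all, crops included, and the job is handed in when it is done.

Besides the shell and the picture viewer there is one more tool, called after ">>>" as name([rows], argument=value, ...), one row to a line, values as JSON. play_rows: Moves the arm, as the interface text tells. Its arguments: {"type":"object","properties":{"steps":{"type":"array","items":{"type":"array","items":{"type":"array","items":{"type":"number"}}}},"gripper":{"type":"number"},"squeeze":{"type":"number"}},"required":["steps"]}

```bash
mkdir -p pics; cat > h.py <<'E'
import numpy as np, cv2
from scipy.spatial.transform import Rotation as R
from workcell import bot
E
python3 - <<'E'
from h import *
o=bot.get_obs();print(o)
for n in ("scene","top"):
    c=bot.camera(n);cv2.imwrite(f"pics/{n}0.png",c["img"]);print({k:c[k] for k in c if k!="img"})
E
```

```text
{'time': 0.0, 'q': array([-6.68076538e+01,  5.01201146e+00,  1.00319307e+01,  9.50986928e+01,
       -9.86534254e-04,  9.00004530e+01]), 'qd': array([ 0.04065151, -0.00750313,  0.00094475,  0.01086869,  0.03871441,
        0.0020339 ]), 'joint_efforts': array([-7.85694665e-04, -5.20391321e+01,  4.64799857e+01,  1.65541435e-02,
       -8.16596480e-05, -1.59647237e-05]), 'ee_pos': array([ 0.21650262, -0.50533734,  0.23055172]), 'tcp_rot': array([-1.79921227e+02,  9.87156165e-04,  2.31918945e+01]), 'wrist_force': array([-0.83668951,  0.32566232,  0.37602416]), 'torque': array([ 0.05252975, -0.00511871, -0.06787665]), 'grasp_force': 0.0, 'opening': 0.0854780396940809}
{'vfov': 52.34578818547154, 'cx': 257.8568582744905, 'cy': 189.00882645431767, 'xyz': array([ 0.24477249, -0.43452886,  0.61544006]), 'attitude': array([-132.25864249,   -1.24432438,  -27.87214399])}
{'vfov': 42.457038498811855, 'cx': 252.72565208307313, 'cy': 192.79468902118103, 'xyz': array([0.49099592, 0.13137797, 0.90693483]), 'attitude': array([-175.04694251,   -2.08430706,  -90.60946128])}
```

View pics/scene0.png

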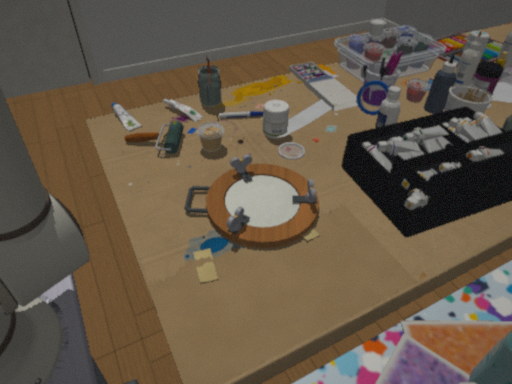

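View pics/top0.png

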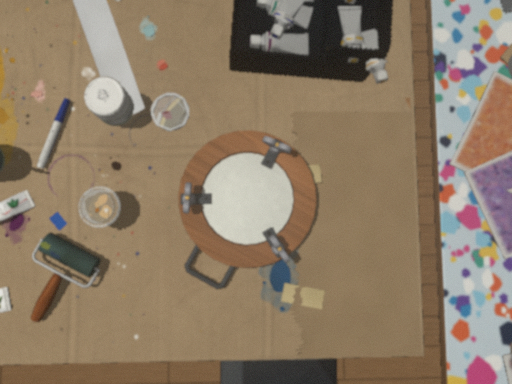

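The top view shows the board centre near (248,198) and the handle at lower left (210,268). Going clockwise, nut_1 is on the left (195,197), nut_2 at the upper right (275,150) and nut_3 at the lower right (280,245). I'll enlarge both views.

```bash
python3 - <<'E'
from h import *
a=cv2.imread("pics/top0.png")[120:300,165:345]; b=cv2.imread("pics/scene0.png")[145:250,175:335]
cv2.imwrite("pics/topc.png",cv2.resize(a,(600*1,600),interpolation=cv2.INTER_CUBIC))
cv2.imwrite("pics/scenec.png",cv2.resize(b,None,fx=5,fy=5,interpolation=cv2.INTER_CUBIC))
E
```

```text
(no output)
```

View pics/topc.png

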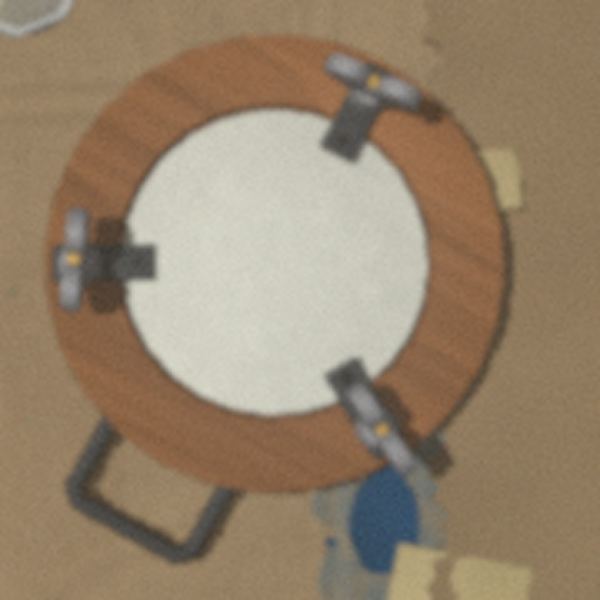

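View pics/scenec.png

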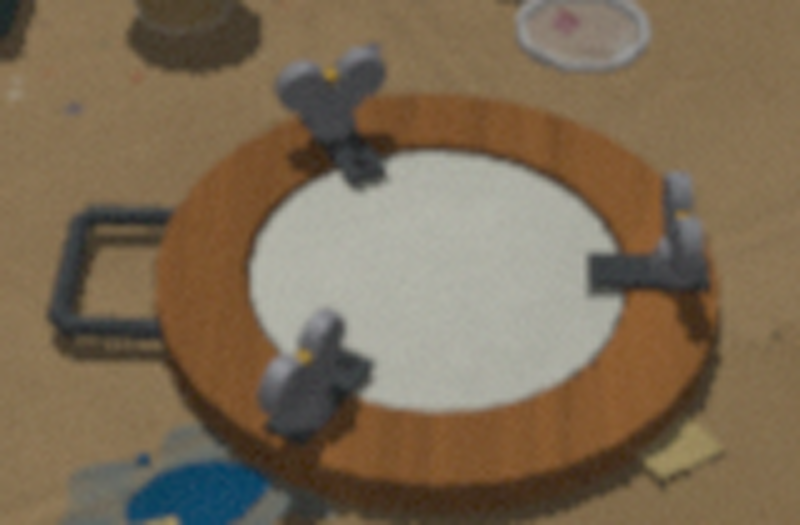

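The crop shows yellow hub dots at full-image pixels n1 (186.9,197.7), n2 (277.2,144.6), n3 (279.3,249) in top, and (241.2,160), (312,188), (235.8,216) in scene. Next I'll triangulate them.

```bash
cat >> h.py <<'E'
CAM={"scene":(52.34578818547154,257.8568582744905,189.00882645431767,[0.24477249,-0.43452886,0.61544006],[-132.25864249,-1.24432438,-27.87214399]),
"top":(42.457038498811855,252.72565208307313,192.79468902118103,[0.49099592,0.13137797,0.90693483],[-175.04694251,-2.08430706,-90.60946128])}
def ray(c,p):
    if isinstance(c,str): v,cx,cy,o,a=CAM[c]
    else: v,cx,cy,o,a=c["vfov"],c["cx"],c["cy"],c["xyz"],c["attitude"]
    f=192/np.tan(np.radians(v/2)); d=np.array([(p[0]-cx)/f,(p[1]-cy)/f,1])
    return np.array(o),R.from_euler("xyz",a,degrees=True).apply(d)
def atz(c,p,z):
    o,d=ray(c,p); return o+d*(z-o[2])/d[2]
def tri(rs):
    A=0;b=0
    for o,d in rs:
        d=d/np.linalg.norm(d);P=np.eye(3)-np.outer(d,d);A=A+P;b=b+P@o
    x=np.linalg.solve(A,b);return x,[np.linalg.norm(np.cross(x-o,d/np.linalg.norm(d))) for o,d in rs]
E
python3 - <<'E'
from h import *
T=lambda x,y:(165+x*.3-.35,120+y*.3-.35)
S=lambda x,y:(175+x/5-.4,145+y/5-.4)
P=[]
for t,s in [((73,259),(331,75)),((374,82),(685,215)),((381,430),(304,355))]:
    x,e=tri([ray("top",T(*t)),ray("scene",S(*s))]);P.append(x);print(x.round(4),np.round(e,4),atz("top",T(*t),.064).round(4))
Z=np.array([atz("top",T(*t),.060)[:2] for t in [(73,259),(374,82),(381,430)]])
for P in (np.array(P)[:,:2],Z):
    c=P.mean(0);print(c,np.linalg.norm(P-c,axis=1),np.degrees(np.arctan2(*(P-c).T[::-1])))
for a,b in [((77,214),(69,306)),((331,63),(415,102)),((342,382),(406,468))]:
    u,v=[atz("top",T(*q),.064)[:2] for q in (a,b)];print((u+v)/2,np.linalg.norm(u-v),np.degrees(np.arctan2(*(v-u)[::-1])))
h=[atz("top",T(*q),.016)[:2] for q in [(75,492),(188,555)]];print("handle",h)
E
```

```text
[0.5572 0.214  0.0537] [0.0005 0.0005] [0.5568 0.2128 0.064 ]
[0.6491 0.0566 0.0559] [0.0002 0.0002] [0.6478 0.0572 0.064 ]
[0.4677 0.0556 0.055 ] [0.0002 0.0002] [0.4682 0.0563 0.064 ]
[0.55799179 0.1087531 ] [0.10524191 0.10497894 0.10476604] [  90.44685201  -29.76995356 -149.53686687]
[0.55790057 0.10868564] [0.10449496 0.10437867 0.10417296] [  90.4200861   -29.74702522 -149.60803134]
[0.55636835 0.21278599] 0.047284641630872044 175.11195377367576
[0.64752091 0.05777416] 0.04808366223122858 -115.45442690388784
[0.4707604  0.05990386] 0.05442236966089485 -143.90116764693897
handle [array([0.43586598, 0.21625587]), array([0.40180624, 0.15623486])]
```

The clamp centre is (0.558, 0.109) and all three hubs come out at radius 105 mm, as specified. The axes are n1 (0.5574, 0.2137) and n2 (0.6492, 0.0567). The blade lines lie at 175° and 64.5°, with targets of 90.3° and −29.7°. I'll go up first, then turn.

>>> play_rows([
  [[0,0,-0.04,0],[0,0,-0.04,0],[0,0,-0.04,0],[0,0,-0.04,0],[0,0,-0.04,0]],
], gripper=0.06)

```text
time: 0.52
ee_pos: [0.2165, -0.5052, 0.427]
tcp_rot: [179.9, 0.0, 23.2]
wrist_force: [0.4, -1.1, 1.1]
opening: 0.0597
grasp_force: 0.0
```

>>> play_rows([
  [[0,0,0,-0.12],[0,0,0,-0.12],[0,0,0,-0.12],[0,0,0,-0.12],[0,0,0,-0.12]],
])

```text
time: 0.93
ee_pos: [0.2168, -0.5061, 0.424]
tcp_rot: [-180.0, -0.0, 57.9]
wrist_force: [0.7, 0.8, -0.1]
opening: 0.0593
grasp_force: 0.0
```

>>> play_rows([
  [[0,0,0,-0.12],[0,0,0,-0.12],[0,0,0,-0.12],[0,0,0,-0.12],[0,0,0,-0.12]],
])

```text
time: 1.35
ee_pos: [0.2168, -0.506, 0.424]
tcp_rot: [-180.0, -0.0, 92.3]
wrist_force: [0.6, 0.5, -0.5]
opening: 0.0599
grasp_force: 0.0
```

>>> play_rows([
  [[0,0,0,-0.12],[0,0,0,-0.12],[0,0,0,-0.12],[0,0,0,-0.12],[0,0,0,-0.12]],
])

```text
time: 1.77
ee_pos: [0.2168, -0.506, 0.424]
tcp_rot: [180.0, -0.0, 126.7]
wrist_force: [-0.0, 0.5, -0.2]
opening: 0.0598
grasp_force: 0.0
```

>>> play_rows([
  [[0,0,0,-0.12],[0,0,0,-0.12],[0,0,0,-0.12],[0,0,0,-0.12],[0,0,0,-0.12]],
])

```text
time: 2.18
ee_pos: [0.2168, -0.506, 0.424]
tcp_rot: [180.0, -0.0, 161.0]
wrist_force: [-0.3, -0.3, 0.9]
opening: 0.0605
grasp_force: 0.0
```

>>> play_rows([
  [[0,0,0,-0.12],[0,0,0,-0.12],[0,0,0,0],[0,0,0,0],[0,0,0,0]],
])

```text
time: 2.6
ee_pos: [0.2168, -0.506, 0.4242]
tcp_rot: [180.0, -0.0, 174.2]
wrist_force: [0.2, -1.0, 0.8]
opening: 0.06
grasp_force: 0.0
```

```bash
cat >> h.py <<'E'
def go(x,y,z,yaw=None):
    o=bot.get_obs(); r=R.from_euler("xyz",o["tcp_rot"],degrees=True)
    d=np.array([x,y,z])-o["ee_pos"]; print("t",o["time"],"pos",o["ee_pos"].round(4),"rot",o["tcp_rot"].round(2),"q6",o["q"][5].round(1))
    print("tool shift",r.inv().apply(d).round(4),"turn",None if yaw is None else np.radians(o["tcp_rot"][2]-yaw).round(4))
E
python3 -c "
from h import *
go(.5574,.2137,.40,175)"
```

```text
t 2.6 pos [ 0.2168 -0.506   0.4242] rot [ 1.7998e+02 -1.0000e-02  1.7423e+02] q6 -61.0
tool shift [-0.2665  0.7503  0.0244] turn -0.0135
```

>>> play_rows([
  [[-0.0107,0.03,0,0],[-0.0107,0.03,0,0],[-0.0107,0.03,0,0],[-0.0107,0.03,0,0],[-0.0107,0.03,0,0]],
])

```text
time: 3.02
ee_pos: [0.2847, -0.3604, 0.4243]
tcp_rot: [180.0, 0.0, 174.2]
wrist_force: [1.1, -0.4, 0.2]
opening: 0.0601
grasp_force: 0.0
```

>>> play_rows([
  [[-0.0107,0.03,0,0],[-0.0107,0.03,0,0],[-0.0107,0.03,0,0],[-0.0107,0.03,0,0],[-0.0107,0.03,0,0]],
])

```text
time: 3.43
ee_pos: [0.3525, -0.2162, 0.4245]
tcp_rot: [-180.0, 0.0, 174.3]
wrist_force: [-0.0, -0.9, -0.4]
opening: 0.0599
grasp_force: 0.0
```

>>> play_rows([
  [[-0.0107,0.03,0.01,0],[-0.0107,0.03,0.01,0],[-0.0107,0.03,0.01,0],[-0.0107,0.03,0.01,0],[-0.0107,0.03,0.01,0]],
])

```text
time: 3.85
ee_pos: [0.4203, -0.072, 0.374]
tcp_rot: [-180.0, 0.0, 174.3]
wrist_force: [0.5, -0.5, 1.1]
opening: 0.0602
grasp_force: 0.0
```

>>> play_rows([
  [[-0.0107,0.03,0.01,0],[-0.0107,0.03,0.02,0],[-0.0107,0.03,0.02,0],[-0.0107,0.03,0.02,0],[-0.0107,0.03,0.02,0]],
])

```text
time: 4.27
ee_pos: [0.488, 0.0722, 0.2835]
tcp_rot: [180.0, 0.0, 174.3]
wrist_force: [0.1, -0.5, 0.1]
opening: 0.0599
grasp_force: 0.0
```

>>> play_rows([
  [[-0.0107,0.03,0.02,0],[-0.0107,0.03,0.02,0],[-0.0107,0.03,0.02,0],[-0.0107,0.03,0.02,0],[-0.0107,0.03,0,-0.013]],
])

```text
time: 4.68
ee_pos: [0.5547, 0.2158, 0.1999]
tcp_rot: [-179.9, -0.3, 175.0]
wrist_force: [-1.2, -0.4, 0.2]
opening: 0.0602
grasp_force: 0.0
```

```bash
python3 -c "
from h import *
go(.5574,.2137,.042,175)
c=bot.camera('wrist');cv2.imwrite('pics/w1.png',c['img'])
f=192/np.tan(np.radians(c['vfov']/2));r=R.from_euler('xyz',c['attitude'],degrees=True)
for p in [(.5574,.2137,.056),(.558,.1087,.02)]:
    v=r.inv().apply(np.array(p)-c['xyz']);print(f*v[:2]/v[2]+[c['cx'],c['cy']])
"
```

```text
t 4.6833 pos [0.5547 0.2158 0.1999] rot [-179.86   -0.28  175.01] q6 26.2
tool shift [-0.0037 -0.0015  0.1579] turn 0.0002
[249.62949455 177.66707994]
[152.86402661 177.59336545]
```

View pics/w1.png

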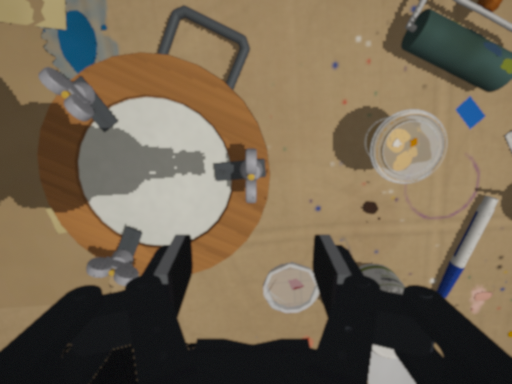

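The wrist view shows the nut_1 hub at (250,178), against a prediction of (249.6,177.7). The blade runs nearly vertical, square to the closing line. I'll descend and grip.

>>> play_rows([
  [[-0.0035,-0.0015,0.02,0],[0,0,0.02,0],[0,0,0.02,0],[0,0,0.02,0],[0,0,0,0]],
])

```text
time: 5.15
ee_pos: [0.5572, 0.2122, 0.1201]
tcp_rot: [-179.8, -0.3, 175.0]
wrist_force: [-0.3, -0.5, 0.3]
opening: 0.0602
grasp_force: 0.0
```

```bash
python3 -c "
from h import *
go(.5574,.2137,.042,175)"
```

```text
t 5.15 pos [0.5572 0.2122 0.1201] rot [-179.85   -0.31  175.05] q6 25.8
tool shift [-0.0005  0.0017  0.0781] turn 0.0009
```

>>> play_rows([
  [[-0.0005,0.0015,0.018,0],[0,0,0.02,0],[0,0,0.02,0],[0,0,0.02,0],[0,0,0,0]],
])

```text
time: 5.57
ee_pos: [0.558, 0.2137, 0.0435]
tcp_rot: [-179.9, -0.2, 175.1]
wrist_force: [-1.1, -0.5, -1.1]
opening: 0.0597
grasp_force: 0.0
```

>>> play_rows([
  [[0,0,0,0],[0,0,0,0],[0,0,0,0],[0,0,0,0],[0,0,0,0]],
], gripper=0.005, squeeze=30)

```text
time: 5.98
ee_pos: [0.5603, 0.2138, 0.0482]
tcp_rot: [-180.0, 0.1, 175.2]
wrist_force: [-0.8, -4.1, 5.9]
opening: 0.0092
grasp_force: 31.4
```

>>> play_rows([
  [[0,0,0,0],[0,0,0,0],[0,0,0,0],[0,0,0,0],[0,0,0,0]],
])

```text
time: 6.4
ee_pos: [0.5603, 0.2138, 0.0482]
tcp_rot: [-180.0, 0.1, 175.2]
wrist_force: [-1.2, -4.6, 5.8]
opening: 0.0092
grasp_force: 31.4
```

>>> play_rows([
  [[0.0005,0,-0.001,0.1],[0.0005,0,0,0.1],[0.0005,0,0,0.1],[0.0005,0,0,0.1],[0.0005,0,0,0.1]],
])

```text
time: 6.82
ee_pos: [0.5594, 0.2124, 0.0483]
tcp_rot: [-179.9, 0.4, 146.1]
wrist_force: [11.9, -17.0, -3.1]
opening: 0.0091
grasp_force: 30.2
```

>>> play_rows([
  [[0,0,0,0.1],[0,0,0,0.1],[0,0,0,0.1],[0,0,0,0.1],[0,0,0,0.1]],
])

```text
time: 7.23
ee_pos: [0.5583, 0.2113, 0.0482]
tcp_rot: [-179.9, 0.4, 117.4]
wrist_force: [3.5, -20.7, 2.8]
opening: 0.0093
grasp_force: 31.0
```

```bash
python3 -c "
from h import *
go(.5574,.2137,.045,90.3);print(bot.get_obs()['wrist_force'],bot.get_obs()['torque'])"
```

```text
t 7.2333 pos [0.5583 0.2113 0.0482] rot [-179.94    0.42  117.44] q6 83.5
tool shift [0.0026 0.0003 0.0032] turn 0.4737
[  3.54429465 -20.72691993   2.76973406] [-4.30273168 -0.59377563  0.0446458 ]
```

>>> play_rows([
  [[0.0005,0,0,0.1],[0.0005,0,0,0.1],[0.0005,0,0,0.1],[0.0005,0,0,0.1],[0.0005,0,0,0.08]],
])

```text
time: 7.65
ee_pos: [0.5566, 0.2114, 0.0482]
tcp_rot: [180.0, 0.7, 89.8]
wrist_force: [-2.0, -33.1, 9.3]
opening: 0.0092
grasp_force: 31.8
```

>>> play_rows([
  [[0,0,0,0],[0,0,0,0],[0,0,0,0],[0,0,0,0],[0,0,0,0]],
])

```text
time: 8.07
ee_pos: [0.5566, 0.2113, 0.0482]
tcp_rot: [180.0, 0.6, 90.1]
wrist_force: [-1.7, -31.3, 7.4]
opening: 0.0092
grasp_force: 31.6
```

>>> play_rows([
  [[0,0,0,0],[0,0,0,0],[0,0,0,0],[0,0,0,0],[0,0,0,0]],
], gripper=0.06)

```text
time: 8.48
ee_pos: [0.5565, 0.2179, 0.0476]
tcp_rot: [180.0, -0.0, 90.4]
wrist_force: [0.1, -0.1, -0.1]
opening: 0.0602
grasp_force: 0.0
```

>>> play_rows([
  [[0,0,-0.02,0],[0,0,-0.03,0],[0,0,-0.035,0],[0,0,-0.035,0],[0,0,-0.03,0]],
])

```text
time: 8.9
ee_pos: [0.5563, 0.2178, 0.1999]
tcp_rot: [179.9, -0.0, 90.4]
wrist_force: [0.9, -0.2, 0.2]
opening: 0.0602
grasp_force: 0.0
```

```bash
python3 -c "
from h import *
go(.6492,.0567,.2,-115.5)
c=bot.camera('wrist');cv2.imwrite('pics/w2.png',c['img'])"
```

```text
t 8.9 pos [0.5563 0.2178 0.1999] rot [ 1.7992e+02 -4.0000e-02  9.0430e+01] q6 110.9
tool shift [-1.618e-01  9.170e-02 -1.000e-04] turn 3.5942
```

View pics/w2.png

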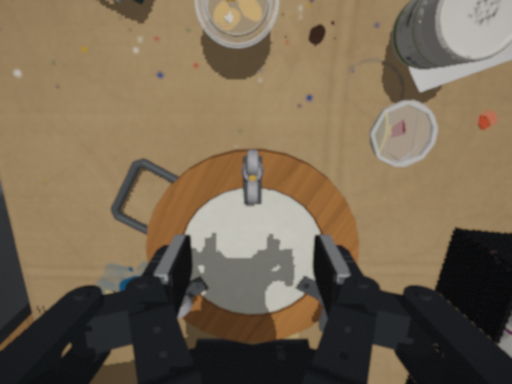

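The wrist view shows the nut_1 wings pointing at the board's centre, with the blade vertical at (253,178) over its claw. I'll turn the tool for nut_2.

>>> play_rows([
  [[0,0,0,-0.12],[0,0,0,-0.12],[0,0,0,-0.12],[0,0,0,-0.12],[0,0,0,-0.12]],
])

```text
time: 9.37
ee_pos: [0.5563, 0.2178, 0.1972]
tcp_rot: [-180.0, -0.0, 125.1]
wrist_force: [0.4, -0.8, 0.8]
opening: 0.06
grasp_force: 0.0
```

>>> play_rows([
  [[0,0,0,-0.12],[0,0,0,-0.12],[0,0,0,-0.12],[0,0,0,-0.12],[0,0,0,-0.12]],
])

```text
time: 9.78
ee_pos: [0.5563, 0.2178, 0.1971]
tcp_rot: [180.0, -0.0, 159.5]
wrist_force: [-0.1, -0.3, -0.5]
opening: 0.0599
grasp_force: 0.0
```

>>> play_rows([
  [[0,0,0,-0.12],[0,0,0,-0.12],[0,0,0,-0.12],[0,0,0,-0.12],[0,0,0,-0.12]],
])

```text
time: 10.2
ee_pos: [0.5564, 0.2178, 0.1972]
tcp_rot: [180.0, -0.0, -166.1]
wrist_force: [0.2, 0.4, -0.0]
opening: 0.0598
grasp_force: 0.0
```

>>> play_rows([
  [[0,0,0,-0.12],[0,0,0,-0.12],[0,0,0,-0.12],[0,0,0,-0.12],[0,0,0,-0.12]],
])

```text
time: 10.62
ee_pos: [0.5563, 0.2178, 0.1971]
tcp_rot: [180.0, 0.0, -131.7]
wrist_force: [0.1, -0.0, 0.5]
opening: 0.0603
grasp_force: 0.0
```

>>> play_rows([
  [[0,0,0,-0.12],[0,0,0,-0.12],[0,0,0,-0.05],[0,0,0,0],[0,0,0,0]],
])

```text
time: 11.03
ee_pos: [0.5564, 0.2177, 0.1972]
tcp_rot: [180.0, 0.0, -115.6]
wrist_force: [-0.3, -0.4, -0.0]
opening: 0.0601
grasp_force: 0.0
```

```bash
python3 -c "
from h import *
go(.6492,.0567,.2,-115.5)"
```

```text
t 11.0333 pos [0.5564 0.2177 0.1972] rot [ 179.99    0.   -115.57] q6 -43.1
tool shift [ 0.1051 -0.1532 -0.0028] turn -0.0012
```

>>> play_rows([
  [[0.0175,-0.0255,0,0],[0.0175,-0.0255,0,0],[0.0175,-0.0255,0,0],[0.0175,-0.0255,0,0],[0.0175,-0.0255,0,0]],
])

```text
time: 11.45
ee_pos: [0.6345, 0.0825, 0.1974]
tcp_rot: [-180.0, 0.0, -115.6]
wrist_force: [0.4, -0.4, -1.6]
opening: 0.0598
grasp_force: 0.0
```

>>> play_rows([
  [[0.0175,-0.0255,0,0],[0,0,0.02,0],[0,0,0.02,0],[0,0,0.02,0],[0,0,0,0]],
])

```text
time: 11.87
ee_pos: [0.6478, 0.0565, 0.1328]
tcp_rot: [179.7, -0.2, -115.6]
wrist_force: [-1.5, 0.2, -0.7]
opening: 0.0601
grasp_force: 0.0
```

```bash
python3 -c "
from h import *
go(.6492,.0567,.046,-115.5)
c=bot.camera('wrist');cv2.imwrite('pics/w3.png',c['img'])
f=192/np.tan(np.radians(c['vfov']/2));r=R.from_euler('xyz',c['attitude'],degrees=True)
for p in [(.6492,.0567,.056)]:
    v=r.inv().apply(np.array(p)-c['xyz']);print(f*v[:2]/v[2]+[c['cx'],c['cy']])
"
```

```text
t 11.8667 pos [0.6478 0.0565 0.1328] rot [ 179.69   -0.18 -115.61] q6 -59.4
tool shift [-0.0011 -0.0016  0.0867] turn -0.0019
[249.90221358 197.4028992 ]
```

View pics/w3.png

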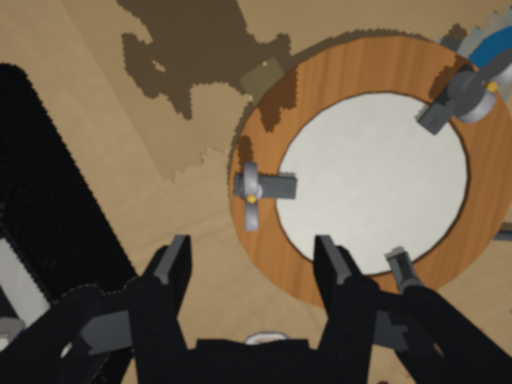

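The nut_2 hub is at (250,198), against a prediction of (249.9,197.4). The blade is vertical and well aligned, so I'll go down and grip.

>>> play_rows([
  [[-0.001,-0.0015,0.021,0],[0,0,0.022,0],[0,0,0.022,0],[0,0,0.021,0],[0,0,0,0]],
])

```text
time: 12.33
ee_pos: [0.6497, 0.0573, 0.0485]
tcp_rot: [179.8, -0.1, -115.5]
wrist_force: [-0.9, -0.2, -0.9]
opening: 0.0602
grasp_force: 0.0
```

>>> play_rows([
  [[0,0,0,0],[0,0,0,0],[0,0,0,0],[0,0,0,0],[0,0,0,0]],
], gripper=0.005)

```text
time: 12.75
ee_pos: [0.6499, 0.0584, 0.0537]
tcp_rot: [179.9, 0.1, -115.4]
wrist_force: [-12.7, 5.5, 11.7]
opening: 0.0093
grasp_force: 33.6
```

```bash
python3 -c "
from h import *
go(.6492,.0567,.046,-29.7);print(bot.get_obs()['wrist_force'],bot.get_obs()['grasp_force'])"
```

```text
t 12.75 pos [0.6499 0.0584 0.0537] rot [ 1.7985e+02  1.0000e-01 -1.1543e+02] q6 -59.5
tool shift [ 0.0018 -0.0001  0.0076] turn -1.4962
[-12.684129     5.48024797  11.66431777] 33.61976623535156
```

>>> play_rows([
  [[0,0,0,0.1],[0,0,0,0.1],[0,0,0,0.1],[0,0,0,0.1],[0,0,0,0.1]],
])

```text
time: 13.17
ee_pos: [0.6504, 0.0579, 0.0537]
tcp_rot: [179.9, 0.0, -144.4]
wrist_force: [-9.3, 2.6, 9.9]
opening: 0.0089
grasp_force: 33.5
```

>>> play_rows([
  [[0,0,0,0.1],[0,0,0,0.1],[0,0,0,0.1],[0,0,0,0.1],[0,0,0,0.1]],
])

```text
time: 13.58
ee_pos: [0.6506, 0.0572, 0.0537]
tcp_rot: [180.0, 0.0, -173.0]
wrist_force: [-9.8, -0.1, 9.9]
opening: 0.0092
grasp_force: 33.4
```

```bash
python3 -c "
from h import *
go(.6492,.0567,.05,150.3);print(bot.get_obs()['wrist_force'],bot.get_obs()['grasp_force'])"
```

```text
t 13.5833 pos [0.6506 0.0572 0.0537] rot [ 1.7999e+02  1.0000e-02 -1.7304e+02] q6 -1.9
tool shift [ 0.0015 -0.0004  0.0037] turn -5.6433
[-9.84994358 -0.09774972  9.86969812] 33.43960225582123
```

Remaining: 0.64 rad.

>>> play_rows([
  [[0,0,0,0.1],[0,0,0,0.1],[0,0,0,0.1],[0,0,0,0.1],[0,0,0,0.1]],
])

```text
time: 14.0
ee_pos: [0.6505, 0.0565, 0.0537]
tcp_rot: [-179.9, 0.0, 158.3]
wrist_force: [-9.2, -3.3, 10.6]
opening: 0.0089
grasp_force: 33.6
```

>>> play_rows([
  [[0,0,0,0.1],[0,0,0,0.04],[0,0,0,0],[0,0,0,0],[0,0,0,0]],
])

```text
time: 14.42
ee_pos: [0.6504, 0.0563, 0.0537]
tcp_rot: [-179.9, 0.0, 150.5]
wrist_force: [-9.9, -3.1, 11.1]
opening: 0.0089
grasp_force: 33.6
```

>>> play_rows([
  [[0,0,0,0],[0,0,0,0],[0,0,0,0],[0,0,0,0],[0,0,0,0]],
], gripper=0.06)

```text
time: 14.83
ee_pos: [0.6513, 0.0572, 0.0514]
tcp_rot: [180.0, 0.0, 150.6]
wrist_force: [-0.8, 0.4, 1.2]
opening: 0.06
grasp_force: 0.0
```

>>> play_rows([
  [[0,0,-0.02,0],[0,0,-0.03,0],[0,0,-0.035,0],[0,0,-0.035,0],[0,0,-0.03,0]],
])

```text
time: 15.25
ee_pos: [0.6511, 0.0571, 0.2038]
tcp_rot: [180.0, 0.1, 150.6]
wrist_force: [0.8, 0.3, 0.3]
opening: 0.0602
grasp_force: 0.0
```

```bash
python3 -c "
from h import *
go(.6492,.0567,.2,150.3)
a=bot.camera('wrist')['img'];b=bot.camera('top')['img']
cv2.imwrite('pics/w4.png',np.vstack([a[:300],cv2.resize(b[120:300,165:345],(300,300))[:, :].repeat(1,0) if 0 else cv2.copyMakeBorder(cv2.resize(b[120:300,165:345],(300,300)),0,0,0,212,0)]))"
```

```text
t 15.25 pos [0.6511 0.0571 0.2038] rot [1.7996e+02 6.0000e-02 1.5057e+02] q6 34.4
tool shift [ 0.0015 -0.0013  0.0038] turn 0.0046
```

View pics/w4.png

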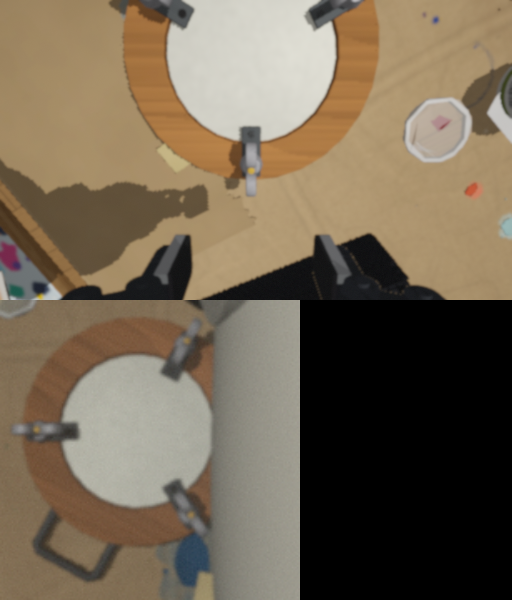

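All three nuts point to the centre: the nut_2 blade lines up with its claw at (251,170), and the top view confirms nut_1 and nut_3. The gripper is clear of everything.

```bash
python3 -c "
from h import *
print(bot.job_done())"
```

```text
the job is handed in; nothing more can be done
None
```

I turned nut_1 and then nut_2 a quarter turn clockwise so their wings point to the board's centre, left nut_3 as it was, and handed the job in at about 15 s; no verdict was returned.

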